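Rock the stuck vee block out of the jar locator

TASK

The jar locator has been taken off the filler for a size change, and its white vee block still sits tight in the socket of the base. The base only stands loose on the bench, so a straight pull would lift it too: grip the vee block, rock it side to side in its socket until it works free, keeping the base down on the bench, then hold it upright and still just clear above the socket and finish while holding it there, so that I can brush its foot. Leave the spare block and the brush where they are.

Things in the scene. Friction and masses are not known exactly. Their poses are not given: they have to be found in the camera images.
- vee_block: white plastic vee block, loose, 0.32 kg, starting fully home in the socket. Origin: centre of its foot's underside; z up the block, x away from the vee, y across. Foot 44 (x) x 50 (y) mm with 3 mm relieved lower edges; above 32 mm the head overhangs to -x: 50 mm wide with flat parallel sides, x from +22 to -40 mm (horns of the vee to -56), top 82 mm above the foot's underside
- vee_grip (a point): point inside the block's head to grip round, across y on the flat 50 mm wide sides: x = -10, y = 0, 59 mm above the foot's underside; axes as the block's
- vee_foot (a point): centre of the underside of the vee block's foot; axes as the block's
- locator_base: the jar locator's base, loose on rubber feet, 15 to 18 N heavy. Origin: centre of its underside; z up, x from the round jar seat to the socket. Steel plate 170 (x) x 140 (y), top 13 mm up; socket centred at x = +40 mm: pocket 47 (x) x 53.6 (y) x 26 mm deep, floor 13 mm and rim 39 mm up, walls 13 mm thick; plunger bodies stand 11 mm out of the +y and -y walls
- socket_mouth (a point): centre of the socket's mouth, at rim height, axes as the base's. 9 mm below it four spring plungers, two in each y wall, press on the block's sides: sliding it straight up takes 25 to 32 N, more than the base weighs. It can tilt about 0.12 rad to +y and -y; rocked so, with 2 to 3 mm lift a swing, its sides climb in turn while the base stays down; free when 20 mm up
- spare_block: the spare vee block with a shallower vee, of the same size and white plastic, standing by itself on the bench; origin: centre of its underside
- brush: flat paste brush with a wooden handle, 195 x 34 x 13 mm, lying; origin: middle of its underside
Things that resemble listed ones, but are neither listed nor needed, are in the scene too. Leave any pink look-alike of the vee_block alone.

How it is judged:
By the outcome, as a careful person would: the job done as asked, in the order asked, and still so for the second after the job is handed in, while the arm keeps its last pose, push and grip.
It also fails if it takes over 51 s, if anything falls off the work surface, if the arm or the gripper's body presses on something with over 40 N, if the wrist force passes 120 N, or if a joint passes its speed limit or range.

ROBOT

A 6-joint arm with a two-finger parallel gripper is mounted at the origin on a cart in front of the work surface, level with it; the furniture and walls round the work are solid. World frame = base frame: x ahead of the robot, y to its left, z up, the work surface at z = 0. Lengths are in m, angles in rad, forces in N, time in s.
With the tool pointing down it reaches from about 0.325 to 0.775 m from the base axis. Payload 9.3 kg.
Tool frame: the origin (TCP) lies at the centre of the arm's flange, where the gripper is bolted on; the fingertips stand 173 mm ahead of it and the grasp point (between the pads) lies 155 mm ahead of it (robot.tcp_to_tips is the distance from the TCP to the fingertips, in m); z points along the fingers, y is the direction in which the jaws open and shut (so a half turn about z gives the same grasp; the last joint's range is limited). The gripper opens to 85 mm and grips with 20 to 120 N. Pads are 22 mm wide; open, the fingers measure 114 mm over their backs; the gripper's body (76 mm by 85 mm) begins 54 mm behind the grasp point. The pads swing forward as they close: fully open they stand 13 mm farther back than shut.
Start: joints at [1.164, 0.259, 0.021, 1.334, 0, 1.418], TCP at [0.138, 0.532, 0.405] pointing down, gripper open.
Joint ranges: [-3.04, 3.04], [-0.91, 1.82], [-1.04, 1.36], [-1.92, 1.95], [-1.52, 1.45], [-3.14, 3.14]. Speed limits (rad/s): [2.22, 2.22, 2.79, 3.14, 3.14, 3.14].

INTERFACE

Orientations are given as a rotation vector (axis times angle).
In Python, from cell import robot, cams gives the robot as it stands.
- The arm moves only by the shell command python3 -m crank 'ROWS' [OPENING] [FORCE]. ROWS is JSON, a list of rows, each an object with "translation": the shift along the tool's x, y, z in cm, a list of three; "rot": the turn, a rotation vector about the tool's x, y, z in degrees, a list of three. A call has exactly 8 rows; each row is the pose to reach, as a shift and turn from the pose measured when the call began, along the tool's axes at that moment; what a row does not reach only later rows make up. A row lasts 1/12 s, in which the tool goes at most 41.7 mm and 7.16 degrees, less where a joint would pass 70% of its speed; a pose out of reach is approached as far as the arm can. A call with a gripper value outside its range is refused whole. OPENING is the closure, from -1 (fully open) to 1 (shut), set as the call begins (- or left out, the last holds). The fingers move at their own pace and stop on an object; FORCE is the grip in N (left out, the last holds). Time passes only in rows, so rows that repeat a pose let the fingers close, or fill a call up. It gives the time, the measured TCP pose, the force and the opening at its end, in the units of the state.
- robot.observe(): the state, without advancing time (a new reading comes with each control period).
- cams.snapshot(name): name is "scene" or "top"; returns the picture (420x560x3 uint8, red, green, blue); there is no depth.
- cams.calibration(name): a dict with "intrinsics" (3x3 intrinsics, pixels), "R" (3x3) and "t" (3): a world point X has camera coordinates R X + t. Camera axes: x right, y down, z forward; pixel columns grow to the right and rows downward; lengths in m; the calibration is good to about 2 mm. A picture is of the moment at which its call begins. calibration takes no time and is no camera call.
- robot.hand_in(): hands the job in, once; it reports no verdict.
The state is a dict: "time_s": time; "joints": joint angles; "qd": joint speeds; "joint_efforts": joint torques, N m; "position": TCP position; "tool_rot": TCP orientation; "force": force on the tool from outside, world axes, zero at the start; "wrist_torque": the same for the moment, N m; "gripper_width": opening from 0.0 (shut) to 1.0 (fully open).
Only numpy, scipy, OpenCV 4.12 (cv2) and the standard library are available. Lean on these libraries where they do the work, as an engineer would, in place of code of your own. Each camera call takes 0.05 s, during which the arm holds its last target.

## Working session

There is one attempt and no reset: what is moved stays moved. The work goes in short steps, Python scripts to look and compute and a shell command to move; the robot and the scene stay as the last step left them, time stands still between calls to the robot, and variables do not carry over. Pictures are saved under pics/ and viewed, and the job is handed in when it is done.

```bash
ls; mkdir -p pics
python3 - <<'E'
from cell import robot, cams
import cv2
for n in("scene","top"):
    cv2.imwrite(f"pics/{n}0.png",cams.snapshot(n)[:,:,::-1]); c=cams.calibration(n); print(n,c)
print(robot.observe())
E
```

```text
pics
scene {'intrinsics': array([[409.78894618,   0.        , 281.88513519],
       [  0.        , 409.78894618, 207.96423958],
       [  0.        ,   0.        ,   1.        ]]), 'R': array([[ 0.42900095, -0.90323451,  0.01120734],
       [-0.64155871, -0.31340243, -0.70012951],
       [ 0.63589355,  0.29316606, -0.71392791]]), 't': array([-0.20812471,  0.35490659,  0.90082419])}
top {'intrinsics': array([[474.65920028,   0.        , 275.87093318],
       [  0.        , 474.65920028, 213.98110074],
       [  0.        ,   0.        ,   1.        ]]), 'R': array([[-0.00558505, -0.99996727,  0.00585404],
       [-0.98619944,  0.00453928, -0.16549944],
       [ 0.16546745, -0.00669757, -0.98619251]]), 't': array([0.0272857 , 0.48906738, 1.10040056])}
{'time_s': 0.1, 'joints': array([ 1.16439553e+00,  2.59152387e-01,  2.08699810e-02,  1.33368825e+00,
       -3.42425059e-05,  1.41822206e+00]), 'qd': array([ 5.40528930e-05, -2.23369129e-03,  1.81746690e-03, -6.73765198e-04,
       -1.78049725e-04, -1.38026356e-03]), 'joint_efforts': array([ 6.19755476e-03, -5.56692731e+01,  3.45069695e+01,  1.16964499e-02,
       -1.65005472e-04,  2.38694031e-05]), 'position': array([0.13809339, 0.532351  , 0.40413026]), 'tool_rot': array([-3.97603377e-01, -3.11603662e+00,  1.78772120e-03]), 'force': array([ 0.91454376, -0.40720322,  0.8088597 ]), 'wrist_torque': array([0.04128472, 0.03798982, 0.00185638]), 'gripper_width': 0.9993319555018747}
```

View pics/scene0.png

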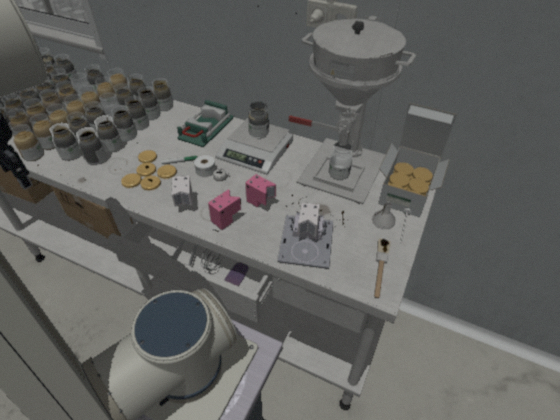

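View pics/top0.png

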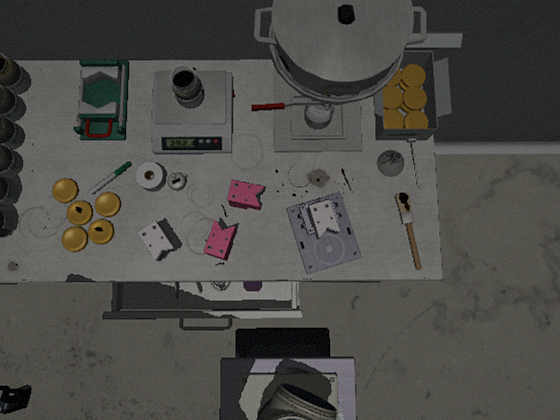

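The base is near top px (323,232) with the white vee block in it at about (320,216). The spare stands alone at (158,240), with two pink look-alikes at (220,238) and (246,194). I'll zoom in.

Run:
```python
import cv2,numpy as np
a=cv2.imread("pics/top0.png")[180:285,270:375]; b=cv2.imread("pics/scene0.png")[190:275,265:350]
a=cv2.resize(a,(400*1,400),interpolation=cv2.INTER_CUBIC);b=cv2.resize(b,(400,400),interpolation=cv2.INTER_CUBIC)
cv2.imwrite("pics/zoom0.png",np.clip(np.hstack([a,b])*1.4,0,255))
```

```text
[ WARN:0@0.089] global loadsave.cpp:1063 imwrite_ Unsupported depth image for selected encoder is fallbacked to CV_8U.
```

View pics/zoom0.png

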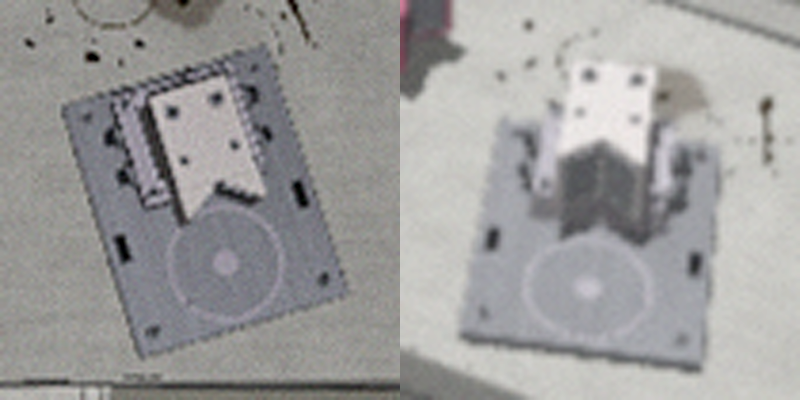

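```bash
cat > h.py <<'E'
import numpy as np,cv2
from cell import robot,cams
def ray(n,uv,z):
    c=cams.calibration(n);K,R,t=c["intrinsics"],np.array(c["R"]),np.array(c["t"])
    o=-R.T@t;d=R.T@np.linalg.inv(K)@np.array([uv[0],uv[1],1.])
    return (o+d*(z-o[2])/d[2])
E
python3 - <<'E'
from h import *
Z=lambda u,v:(270+(u+.5)/3.81-.5,180+(v+.5)/3.81-.5)
S=lambda u,v:(265+(u-400+.5)/4.706-.5,190+(v+.5)/4.706-.5)
P=[ray("top",Z(*p),.013)[:2] for p in[(138,355),(348,295),(62,105),(272,45)]]
P=np.array(P);print("plate",P.round(4),P.mean(0),[np.linalg.norm(P[i]-P[j]).round(4) for i,j in((0,1),(2,3),(0,2),(1,3))])
d=P[2]+P[3]-P[0]-P[1];print("yaw x",np.arctan2(d[1],d[0]));c=P.mean(0);yaw=np.arctan2(d[1],d[0]);print("socket",c+.04*np.array([np.cos(yaw),np.sin(yaw)]))
P=np.array([ray("scene",S(*p),.013)[:2] for p in[(460,337),(703,369),(503,122),(720,148)]]);print("plate scene",P.round(4),P.mean(0))
for nm,f,pts in(("top",Z,[(148,95),(228,72),(265,205),(187,222)]),("scene",S,[(572,62),(656,66),(645,165),(560,158)])):
    Q=np.array([ray(nm,f(*p),.095)[:2] for p in pts]);e=Q[0]+Q[1]-Q[2]-Q[3];y=np.arctan2(e[1],e[0])
    print(nm,Q.round(4),y,[np.linalg.norm(Q[i]-Q[j]).round(4) for i,j in((0,1),(2,3),(0,3),(1,2))],"origin from back edge",(Q[0]+Q[1])/2-.022*np.array([np.cos(y),np.sin(y)]))
# mask for the white top
im=cv2.imread("pics/top0.png");m=(im.min(2)>150).astype(np.uint8);m[:, :285]=0;m[:,350:]=0;m[:190]=0;m[245:]=0
cs,_=cv2.findContours(m,0,2)
for k in cs:
    if cv2.contourArea(k)>60:
        r=cv2.minAreaRect(k);print(cv2.contourArea(k),r);Q=np.array([ray("top",p,.095)[:2] for p in cv2.boxPoints(r)]);print(Q.round(4))
E
```

```text
plate [[ 3.495e-01 -4.700e-02]
 [ 3.868e-01 -1.815e-01]
 [ 5.107e-01 -3.000e-04]
 [ 5.499e-01 -1.376e-01]] [ 0.44923971 -0.09157963] [np.float64(0.1396), np.float64(0.1428), np.float64(0.1678), np.float64(0.1689)]
yaw x 0.27234641401869786
socket [ 0.4877654  -0.08081994]
plate scene [[ 0.3436 -0.0537]
 [ 0.383  -0.1859]
 [ 0.5065 -0.0048]
 [ 0.5455 -0.1354]] [ 0.44462678 -0.09495109]
top [[ 0.5017 -0.0498]
 [ 0.5156 -0.0984]
 [ 0.4346 -0.1186]
 [ 0.4246 -0.0718]] 0.26008518352746385 [np.float64(0.0506), np.float64(0.0478), np.float64(0.0801), np.float64(0.0835)] origin from back edge [ 0.48736476 -0.07979598]
scene [[ 0.4973 -0.0521]
 [ 0.5159 -0.0978]
 [ 0.4403 -0.1213]
 [ 0.4244 -0.0765]] 0.312573341895284 [np.float64(0.0493), np.float64(0.0476), np.float64(0.0769), np.float64(0.0792)] origin from back edge [ 0.48569524 -0.08168153]
```

```bash
cat >> h.py <<'E'
from scipy.spatial.transform import Rotation as Ro
C=np.array([.4871,-.0808]); YAW=.272
def blockR(yaw=YAW,roll=0.):  # tool orientation for block yaw; roll = tilt about block x
    Rb=Ro.from_euler('z',yaw)*Ro.from_euler('x',roll)
    return Rb*Ro.from_matrix(np.array([[-1,0,0],[0,1,0],[0,0,-1.]]))
def delta(p,R):
    s=robot.observe();R0=Ro.from_rotvec(s["tool_rot"])
    print("t",s["time_s"],"shift cm",(100*R0.inv().apply(np.array(p)-s["position"])).round(2),"rot deg",np.degrees((R0.inv()*R).as_rotvec()).round(2))
def st():
    s=robot.observe();R0=Ro.from_rotvec(s["tool_rot"]);B=R0*blockR(0).inv()
    print("t",s["time_s"].__round__(2),"p",s["position"].round(4),"zyx",np.degrees(B.as_euler('ZYX')).round(2),"F",s["force"].round(1),"M",s["wrist_torque"].round(2),"w",round(s["gripper_width"],3),"q",s["joints"].round(2))
E
python3 - <<'E'
from h import *
e=np.array([np.cos(YAW),np.sin(YAW)]);g=C-.010*e;print(g)
delta([*g,.40],blockR());delta([*g,.227],blockR());st()
E
```

```text
[ 0.47746764 -0.08348658]
t 0.1 shift cm [-48.31 -51.09   0.47] rot deg [-6.000e-02 -3.000e-02 -3.013e+01]
t 0.1 shift cm [-48.32 -51.07  17.77] rot deg [-6.000e-02 -3.000e-02 -3.013e+01]
t 0.1 p [0.1381 0.5324 0.4041] zyx [-1.454e+01  1.000e-02 -7.000e-02] F [ 0.9 -0.4  0.8] M [0.04 0.04 0.  ] w 0.999 q [ 1.16  0.26  0.02  1.33 -0.    1.42]
```

```bash
python3 -m crank '[{"translation":[-1,-1,0],"rot":[0,0,-1]},{"translation":[-3,-3,0],"rot":[0,0,-3]},{"translation":[-5.5,-5.8,0],"rot":[0,0,-5]},{"translation":[-8,-8.5,0],"rot":[0,0,-7]},{"translation":[-10.5,-11.2,0],"rot":[0,0,-9]},{"translation":[-13,-13.8,0],"rot":[0,0,-11]},{"translation":[-15.5,-16.4,0],"rot":[0,0,-12]},{"translation":[-18,-19,0],"rot":[0,0,-13]}]' -1
python3 - <<'E'
from h import *
st();delta([.4775,-.0835,.36],blockR())
E
```

```text
time_s: 0.77
position: [0.2648, 0.3016, 0.4042]
tool_rot: [-0.04, -3.141, 0.002]
force: [1.6, 0.8, -0.0]
gripper_width: 0.998
t 0.77 p [0.2648 0.3016 0.4042] zyx [-1.46  0.03 -0.07] F [ 1.6  0.8 -0. ] M [ 0.04 -0.1  -0.01] w 0.998 q [ 0.64  0.   -0.28  1.28 -0.    0.67]
t 0.7667 shift cm [-22.24 -37.95   4.45] rot deg [ -0.06  -0.04 -17.04]
```

```bash
python3 -m crank '[{"translation":[-1.5,-2.5,0],"rot":[0,0,-2]},{"translation":[-3,-5.1,0],"rot":[0,0,-4]},{"translation":[-4.5,-7.7,0],"rot":[0,0,-6]},{"translation":[-6,-10.2,0],"rot":[0,0,-8]},{"translation":[-7.5,-12.8,0],"rot":[0,0,-10]},{"translation":[-9,-15.4,0],"rot":[0,0,-12]},{"translation":[-10.5,-18,0],"rot":[0,0,-13]},{"translation":[-12,-20.5,0],"rot":[0,0,-14]}]'
python3 - <<'E'
from h import *
st();delta([.4775,-.0835,.36],blockR())
E
```

```text
time_s: 1.43
position: [0.3798, 0.0921, 0.4043]
tool_rot: [0.344, -3.122, 0.002]
force: [-0.2, 0.9, 0.9]
gripper_width: 1.004
t 1.43 p [0.3798 0.0921 0.4043] zyx [12.59  0.05 -0.06] F [-0.2  0.9  0.9] M [ 0.03 -0.02  0.03] w 1.004 q [ 0.02 -0.01 -0.3   1.28 -0.   -0.2 ]
t 1.4333 shift cm [ -5.71 -19.26   4.45] rot deg [-0.06 -0.05 -3.  ]
```

```bash
python3 -m crank '[{"translation":[-1,-3,0.5],"rot":[0,0,-1]},{"translation":[-2,-6.5,1],"rot":[0,0,-2]},{"translation":[-3,-10,2],"rot":[0,0,-3]},{"translation":[-4,-13.5,3],"rot":[0,0,-3]},{"translation":[-5,-16.5,4],"rot":[0,0,-3]},{"translation":[-5.5,-18.5,4.4],"rot":[0,0,-3]},{"translation":[-5.7,-19.2,4.4],"rot":[0,0,-3]},{"translation":[-5.7,-19.26,4.4],"rot":[0,0,-3]}]'
python3 - <<'E'
from h import *
st();delta([.4775,-.0835,.36],blockR());delta([.4775,-.0835,.227],blockR())
cv2.imwrite("pics/top1.png",cams.snapshot("top")[:,:,::-1]);cv2.imwrite("pics/scene1.png",cams.snapshot("scene")[:,:,::-1])
a=cv2.imread("pics/top1.png")[170:290,260:380]; b=cv2.imread("pics/scene1.png")[160:280,250:370]
cv2.imwrite("pics/zoom1.png",np.hstack([cv2.resize(x,(400,400),interpolation=cv2.INTER_CUBIC) for x in(a,b)]))
E
```

```text
time_s: 2.1
position: [0.4779, -0.0847, 0.3597]
tool_rot: [0.422, -3.111, 0.001]
force: [-0.2, 1.2, -0.0]
gripper_width: 0.999
t 2.1 p [ 0.4779 -0.0847  0.3597] zyx [15.47  0.13 -0.  ] F [-0.2  1.2 -0. ] M [ 0.01 -0.    0.03] w 0.999 q [-0.35  0.17 -0.21  1.19 -0.   -0.62]
t 2.1 shift cm [ 0.    0.13 -0.03] rot deg [-0.   -0.13 -0.12]
t 2.1 shift cm [-0.03  0.13 13.27] rot deg [-0.   -0.13 -0.12]
```

View pics/zoom1.png

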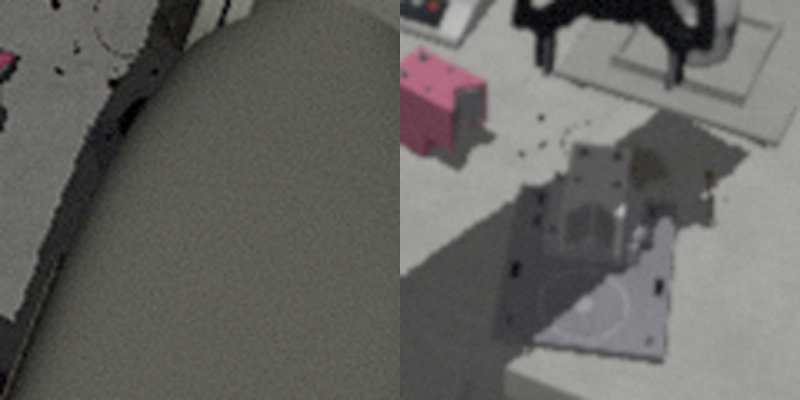

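The scene view shows the block undisturbed and the jaws above it; the arm hides it in the top view. Descending.

```bash
python3 -m crank '[{"translation":[0,0.1,1],"rot":[0,-0.1,0]},{"translation":[0,0.1,3],"rot":[0,-0.1,0]},{"translation":[0,0.1,5],"rot":[0,-0.1,0]},{"translation":[0,0.1,7],"rot":[0,-0.1,0]},{"translation":[0,0.1,9],"rot":[0,-0.1,0]},{"translation":[0,0.1,10.5],"rot":[0,-0.1,0]},{"translation":[0,0.1,11],"rot":[0,-0.1,0]},{"translation":[0,0.1,11],"rot":[0,-0.1,0]}]'
python3 - <<'E'
from h import *
st();delta([.4775,-.0835,.227],blockR())
cv2.imwrite("pics/scene2.png",cams.snapshot("scene")[:,:,::-1])
b=cv2.imread("pics/scene2.png")[150:290,240:380]
cv2.imwrite("pics/zoom2.png",cv2.resize(b,(560,560),interpolation=cv2.INTER_CUBIC))
E
```

```text
time_s: 2.87
position: [0.476, -0.0809, 0.2502]
tool_rot: [0.428, -3.111, -0.001]
force: [-0.2, 0.1, 0.5]
gripper_width: 1.002
t 2.87 p [ 0.476  -0.0809  0.2502] zyx [15.66  0.04  0.03] F [-0.2  0.1  0.5] M [ 0.01  0.02 -0.01] w 1.002 q [-0.34  0.25 -0.41  0.91  0.   -0.62]
t 2.8667 shift cm [-0.08 -0.29  2.32] rot deg [ 0.03 -0.04  0.07]
```

View pics/zoom2.png

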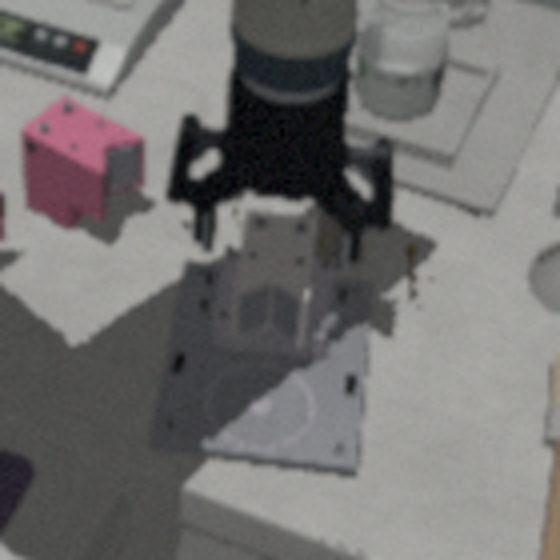

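Jaws straddle the block (finger tips at zoom px 203 and 355, block top centred at ~282). Final descent.

```bash
python3 -m crank '[{"translation":[-0.05,-0.1,0.5],"rot":[0,0,0]},{"translation":[-0.1,-0.2,1],"rot":[0,0,0]},{"translation":[-0.1,-0.3,1.5],"rot":[0,0,0]},{"translation":[-0.1,-0.3,2],"rot":[0,0,0]},{"translation":[-0.1,-0.3,2.3],"rot":[0,0,0]},{"translation":[-0.1,-0.3,2.4],"rot":[0,0,0]},{"translation":[-0.1,-0.3,2.4],"rot":[0,0,0]},{"translation":[-0.1,-0.3,2.4],"rot":[0,0,0]}]'
python3 - <<'E'
from h import *
st();delta([.4775,-.0835,.226],blockR())
E
```

```text
time_s: 3.58
position: [0.4782, -0.0839, 0.227]
tool_rot: [-0.427, 3.112, -0.0]
force: [-0.2, 0.3, 0.1]
gripper_width: 0.998
t 3.58 p [ 0.4782 -0.0839  0.227 ] zyx [ 1.564e+01 -2.000e-02 -1.000e-02] F [-0.2  0.3  0.1] M [0.01 0.04 0.  ] w 0.998 q [-0.35  0.28 -0.44  0.85 -0.   -0.62]
t 3.5833 shift cm [0.06 0.06 0.1 ] rot deg [-0.01  0.02  0.06]
```

```bash
python3 -m crank '[{"translation":[0,0,0],"rot":[0,0,0]},{"translation":[0,0,0],"rot":[0,0,0]},{"translation":[0,0,0],"rot":[0,0,0]},{"translation":[0,0,0],"rot":[0,0,0]},{"translation":[0,0,0],"rot":[0,0,0]},{"translation":[0,0,0],"rot":[0,0,0]},{"translation":[0,0,0],"rot":[0,0,0]},{"translation":[0,0,0],"rot":[0,0,0]}]' 1 20
python3 - <<'E'
from h import *
st()
E
```

```text
time_s: 4.25
position: [0.478, -0.0833, 0.2273]
tool_rot: [-0.429, 3.112, 0.003]
force: [-1.0, 6.1, 3.7]
gripper_width: 0.578
t 4.25 p [ 0.478  -0.0833  0.2273] zyx [15.68 -0.05  0.09] F [-1.   6.1  3.7] M [1.04 0.24 0.06] w 0.578 q [-0.35  0.27 -0.44  0.85  0.   -0.62]
```

Gripped at 49 mm, which matches the block width; there's a small side load of 6 N. Tightening.

```bash
python3 -m crank '[{"translation":[0,0.05,0],"rot":[0,0,0]},{"translation":[0,0.05,0],"rot":[0,0,0]},{"translation":[0,0.05,0],"rot":[0,0,0]},{"translation":[0,0.05,0],"rot":[0,0,0]},{"translation":[0,0.05,0],"rot":[0,0,0]},{"translation":[0,0.05,0],"rot":[0,0,0]},{"translation":[0,0.05,0],"rot":[0,0,0]},{"translation":[0,0.05,0],"rot":[0,0,0]}]' 1 100
python3 - <<'E'
from h import *
st()
E
```

```text
time_s: 4.92
position: [0.4778, -0.0826, 0.2276]
tool_rot: [-0.429, 3.111, 0.003]
force: [-2.3, 3.8, 6.0]
gripper_width: 0.576
t 4.92 p [ 0.4778 -0.0826  0.2276] zyx [15.7  -0.07  0.12] F [-2.3  3.8  6. ] M [ 0.65  0.43 -0.06] w 0.576 q [-0.35  0.27 -0.44  0.85  0.   -0.62]
```

```bash
cat >> h.py <<'E'
P0=np.array([.4778,-.0826,.2274]);Y0=np.radians(15.65)
def pose(th,h):  # th deg, roll about block x (top to -y when +); h in mm; centreline kept at plunger height
    d=P0[2]-.030+h/1000;t=np.radians(th)
    yb=np.array([-np.sin(Y0),np.cos(Y0),0])
    return np.array([P0[0],P0[1],.030])-yb*d*np.sin(t)+np.array([0,0,d*np.cos(t)]),blockR(Y0,t)
def swing(a,b,n=4):
    for k in range(1,n+1):
        f=k/n;delta(*pose(a[0]+f*(b[0]-a[0]),a[1]+f*(b[1]-a[1])))
E
python3 - <<'E'
from h import *
swing((0,0),(3.2,1.4))
E
```

```text
t 4.9167 shift cm [-0.   -0.28 -0.01] rot deg [-0.68  0.07  0.05]
t 4.9167 shift cm [-0.   -0.56 -0.04] rot deg [-1.48  0.07  0.05]
t 4.9167 shift cm [-0.   -0.84 -0.07] rot deg [-2.28  0.07  0.05]
t 4.9167 shift cm [-0.   -1.11 -0.09] rot deg [-3.08  0.07  0.05]
```

```bash
python3 -m crank '[{"translation":[0,-0.14,0],"rot":[-0.4,0,0]},{"translation":[0,-0.28,-0.01],"rot":[-0.7,0,0]},{"translation":[0,-0.42,-0.03],"rot":[-1.1,0,0]},{"translation":[0,-0.56,-0.04],"rot":[-1.5,0,0]},{"translation":[0,-0.7,-0.06],"rot":[-1.9,0,0]},{"translation":[0,-0.84,-0.07],"rot":[-2.3,0,0]},{"translation":[0,-1.0,-0.08],"rot":[-2.7,0,0]},{"translation":[0,-1.11,-0.1],"rot":[-3.1,0,0]}]'
python3 - <<'E'
from h import *
st();swing((3.2,1.4),(-3.2,4.2))
cv2.imwrite("pics/scene3.png",cams.snapshot("scene")[:,:,::-1])
b=cv2.imread("pics/scene3.png")[150:290,240:380]
cv2.imwrite("pics/zoom3.png",cv2.resize(b,(560,560),interpolation=cv2.INTER_CUBIC))
E
```

```text
time_s: 5.58
position: [0.4808, -0.0934, 0.2285]
tool_rot: [0.428, -3.104, -0.089]
force: [-1.2, 3.1, 0.8]
gripper_width: 0.573
t 5.58 p [ 0.4808 -0.0934  0.2285] zyx [15.69 -0.07  3.28] F [-1.2  3.1  0.8] M [0.33 0.14 0.09] w 0.573 q [-0.38  0.29 -0.42  0.9   0.05 -0.65]
t 5.5833 shift cm [-0.    0.57 -0.06] rot deg [1.68 0.07 0.05]
t 5.5833 shift cm [-0.    1.13 -0.11] rot deg [3.28 0.07 0.05]
t 5.5833 shift cm [-0.01  1.69 -0.14] rot deg [4.88 0.07 0.04]
t 5.5833 shift cm [-0.01  2.26 -0.15] rot deg [6.48 0.07 0.04]
```

View pics/zoom3.png

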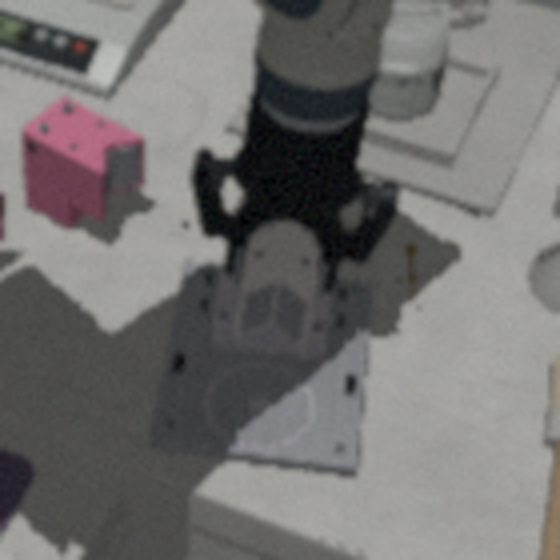

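The base hasn't moved (its front corner is still at zoom px (357,470)), the block tilts, and loads are low. Next swing.

```bash
python3 -m crank '[{"translation":[0,0.28,-0.03],"rot":[0.8,0,0]},{"translation":[0,0.57,-0.06],"rot":[1.7,0,0]},{"translation":[0,0.85,-0.09],"rot":[2.5,0,0]},{"translation":[0,1.13,-0.11],"rot":[3.3,0,0]},{"translation":[0,1.41,-0.13],"rot":[4.1,0,0]},{"translation":[0,1.69,-0.14],"rot":[4.9,0,0]},{"translation":[0,1.97,-0.15],"rot":[5.7,0,0]},{"translation":[0,2.26,-0.15],"rot":[6.5,0,0]}]'
python3 - <<'E'
from h import *
st();swing((-3.2,4.2),(3.2,7))
E
```

```text
time_s: 6.3
position: [0.4744, -0.0716, 0.231]
tool_rot: [-0.427, 3.103, -0.088]
force: [-0.9, -0.0, -14.1]
gripper_width: 0.572
t 6.3 p [ 0.4744 -0.0716  0.231 ] zyx [15.69 -0.   -3.26] F [ -0.9  -0.  -14.1] M [0.54 0.28 0.01] w 0.572 q [-0.31  0.25 -0.46  0.82 -0.05 -0.59]
t 6.3 shift cm [-0.03 -0.6  -0.09] rot deg [-1.66  0.    0.04]
t 6.3 shift cm [-0.03 -1.17 -0.13] rot deg [-3.26  0.    0.04]
t 6.3 shift cm [-0.03 -1.74 -0.16] rot deg [-4.86  0.    0.04]
t 6.3 shift cm [-0.03 -2.31 -0.17] rot deg [-6.46  0.    0.04]
```

Up-pull peaked at 14 N including the block's own 3 N, so the base stays down. For more margin I'll lift slightly less per swing than the pivoting gives.

```bash
python3 -m crank '[{"translation":[0,-0.3,-0.04],"rot":[-0.8,0,0]},{"translation":[0,-0.6,-0.07],"rot":[-1.7,0,0]},{"translation":[0,-0.88,-0.09],"rot":[-2.5,0,0]},{"translation":[0,-1.17,-0.1],"rot":[-3.3,0,0]},{"translation":[0,-1.45,-0.11],"rot":[-4.1,0,0]},{"translation":[0,-1.74,-0.12],"rot":[-4.9,0,0]},{"translation":[0,-2.02,-0.12],"rot":[-5.7,0,0]},{"translation":[0,-2.3,-0.12],"rot":[-6.5,0,0]}]'
python3 - <<'E'
from h import *
st();swing((3.2,6.5),(-3.2,8.8))
E
```

```text
time_s: 6.97
position: [0.4807, -0.0941, 0.2336]
tool_rot: [0.427, -3.103, -0.089]
force: [-0.2, 1.4, -14.1]
gripper_width: 0.575
t 6.97 p [ 0.4807 -0.0941  0.2336] zyx [ 1.567e+01 -1.000e-02  3.300e+00] F [ -0.2   1.4 -14.1] M [-0.36 -0.01 -0.01] w 0.575 q [-0.38  0.28 -0.41  0.91  0.05 -0.65]
t 6.9667 shift cm [-0.03  0.62 -0.05] rot deg [1.7  0.   0.02]
t 6.9667 shift cm [-0.03  1.2  -0.08] rot deg [3.3  0.   0.02]
t 6.9667 shift cm [-0.03  1.77 -0.1 ] rot deg [4.9  0.01 0.02]
t 6.9667 shift cm [-0.03  2.35 -0.1 ] rot deg [6.5  0.01 0.02]
```

```bash
python3 -m crank '[{"translation":[0,0.3,-0.03],"rot":[0.8,0,0]},{"translation":[0,0.6,-0.05],"rot":[1.7,0,0]},{"translation":[0,0.9,-0.07],"rot":[2.5,0,0]},{"translation":[0,1.2,-0.08],"rot":[3.3,0,0]},{"translation":[0,1.48,-0.09],"rot":[4.1,0,0]},{"translation":[0,1.77,-0.1],"rot":[4.9,0,0]},{"translation":[0,2.05,-0.1],"rot":[5.7,0,0]},{"translation":[0,2.33,-0.1],"rot":[6.5,0,0]}]'
python3 - <<'E'
from h import *
st();swing((-3.2,8.8),(3.2,11.2))
cv2.imwrite("pics/scene4.png",cams.snapshot("scene")[:,:,::-1])
b=cv2.imread("pics/scene4.png")[150:290,240:380]
cv2.imwrite("pics/zoom4.png",cv2.resize(b,(560,560),interpolation=cv2.INTER_CUBIC))
E
```

```text
time_s: 7.63
position: [0.4744, -0.0714, 0.2362]
tool_rot: [-0.427, 3.103, -0.089]
force: [-1.0, 0.3, -7.6]
gripper_width: 0.573
t 7.63 p [ 0.4744 -0.0714  0.2362] zyx [15.68 -0.03 -3.3 ] F [-1.   0.3 -7.6] M [0.4  0.25 0.07] w 0.573 q [-0.31  0.25 -0.46  0.83 -0.05 -0.59]
t 7.6333 shift cm [-0.03 -0.6  -0.02] rot deg [-1.7   0.03  0.03]
t 7.6333 shift cm [-0.03 -1.18 -0.05] rot deg [-3.3   0.03  0.03]
t 7.6333 shift cm [-0.02 -1.76 -0.07] rot deg [-4.9   0.03  0.03]
t 7.6333 shift cm [-0.02 -2.35 -0.07] rot deg [-6.5   0.03  0.03]
```

View pics/zoom4.png

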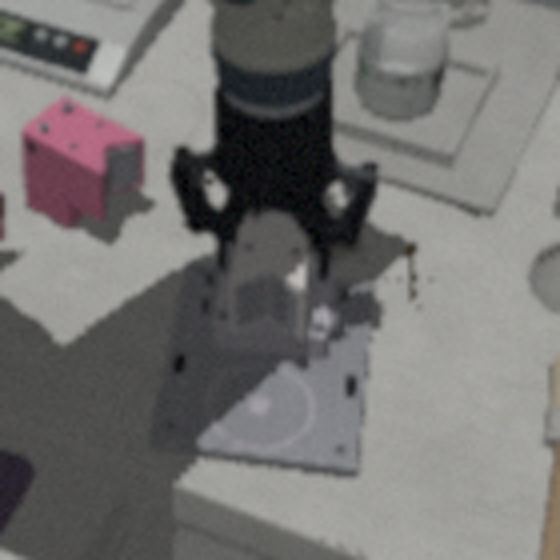

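The base is unmoved (front corner still at (357,470)) with the block about 9 mm up. Continuing.

```bash
python3 -m crank '[{"translation":[0,-0.3,-0.02],"rot":[-0.8,0,0]},{"translation":[0,-0.6,-0.04],"rot":[-1.7,0,0]},{"translation":[0,-0.9,-0.06],"rot":[-2.5,0,0]},{"translation":[0,-1.18,-0.07],"rot":[-3.3,0,0]},{"translation":[0,-1.47,-0.08],"rot":[-4.1,0,0]},{"translation":[0,-1.76,-0.09],"rot":[-4.9,0,0]},{"translation":[0,-2.05,-0.09],"rot":[-5.7,0,0]},{"translation":[0,-2.34,-0.09],"rot":[-6.5,0,0]}]'
python3 - <<'E'
from h import *
st();swing((3.2,11.3),(-3.2,13.7))
E
```

```text
time_s: 8.35
position: [0.4807, -0.094, 0.2384]
tool_rot: [0.427, -3.104, -0.088]
force: [0.3, 0.0, -10.0]
gripper_width: 0.576
t 8.35 p [ 0.4807 -0.094   0.2384] zyx [15.68 -0.04  3.23] F [  0.3   0.  -10. ] M [-0.55 -0.14  0.02] w 0.576 q [-0.38  0.28 -0.4   0.92  0.05 -0.65]
t 8.35 shift cm [-0.02  0.59 -0.04] rot deg [1.63 0.04 0.03]
t 8.35 shift cm [-0.02  1.18 -0.08] rot deg [3.23 0.04 0.03]
t 8.35 shift cm [-0.02  1.77 -0.1 ] rot deg [4.83 0.04 0.03]
t 8.35 shift cm [-0.02  2.36 -0.1 ] rot deg [6.43 0.04 0.03]
```

```bash
python3 -m crank '[{"translation":[0,0.3,-0.03],"rot":[0.8,0,0]},{"translation":[0,0.6,-0.05],"rot":[1.6,0,0]},{"translation":[0,0.9,-0.07],"rot":[2.4,0,0]},{"translation":[0,1.18,-0.08],"rot":[3.2,0,0]},{"translation":[0,1.47,-0.09],"rot":[4,0,0]},{"translation":[0,1.77,-0.1],"rot":[4.8,0,0]},{"translation":[0,2.06,-0.1],"rot":[5.6,0,0]},{"translation":[0,2.36,-0.1],"rot":[6.4,0,0]}]'
python3 - <<'E'
from h import *
st();swing((-3.2,13.7),(3.2,16.1))
E
```

```text
time_s: 9.02
position: [0.4744, -0.0711, 0.2414]
tool_rot: [-0.427, 3.102, -0.09]
force: [-2.5, -3.8, 3.5]
gripper_width: 0.574
t 9.02 p [ 0.4744 -0.0711  0.2414] zyx [15.68 -0.08 -3.33] F [-2.5 -3.8  3.5] M [-1.02  0.55  0.02] w 0.574 q [-0.31  0.24 -0.45  0.85 -0.05 -0.59]
t 9.0167 shift cm [-0.01 -0.6   0.01] rot deg [-1.73  0.08  0.03]
t 9.0167 shift cm [-0.01 -1.2  -0.02] rot deg [-3.33  0.08  0.03]
t 9.0167 shift cm [-0.01 -1.79 -0.04] rot deg [-4.93  0.08  0.03]
t 9.0167 shift cm [-0.01 -2.39 -0.04] rot deg [-6.53  0.08  0.03]
```

```bash
python3 -m crank '[{"translation":[0,-0.3,0],"rot":[-0.8,0,0]},{"translation":[0,-0.6,-0.01],"rot":[-1.7,0,0]},{"translation":[0,-0.9,-0.03],"rot":[-2.5,0,0]},{"translation":[0,-1.2,-0.05],"rot":[-3.3,0,0]},{"translation":[0,-1.5,-0.06],"rot":[-4.1,0,0]},{"translation":[0,-1.79,-0.07],"rot":[-4.9,0,0]},{"translation":[0,-2.09,-0.07],"rot":[-5.7,0,0]},{"translation":[0,-2.38,-0.07],"rot":[-6.5,0,0]}]'
python3 - <<'E'
from h import *
st();swing((3.2,16.2),(-2,18.2));delta(*pose(0,18))
cv2.imwrite("pics/scene5.png",cams.snapshot("scene")[:,:,::-1])
b=cv2.imread("pics/scene5.png")[150:290,240:380]
cv2.imwrite("pics/zoom5.png",cv2.resize(b,(560,560),interpolation=cv2.INTER_CUBIC))
E
```

```text
time_s: 9.68
position: [0.481, -0.0938, 0.2438]
tool_rot: [0.428, -3.106, -0.093]
force: [-2.5, 4.1, 5.2]
gripper_width: 0.571
t 9.68 p [ 0.481  -0.0938  0.2438] zyx [15.7  -0.18  3.39] F [-2.5  4.1  5.2] M [0.88 0.39 0.06] w 0.571 q [-0.38  0.27 -0.39  0.94  0.05 -0.65]
t 9.6833 shift cm [0.01 0.46 0.01] rot deg [1.5  0.17 0.06]
t 9.6833 shift cm [ 0.01  0.95 -0.02] rot deg [2.8  0.18 0.06]
t 9.6833 shift cm [ 0.01  1.43 -0.04] rot deg [4.1  0.18 0.06]
t 9.6833 shift cm [ 0.    1.93 -0.05] rot deg [5.4  0.18 0.05]
t 9.6833 shift cm [ 0.01  1.17 -0.09] rot deg [3.4  0.18 0.06]
```

View pics/zoom5.png

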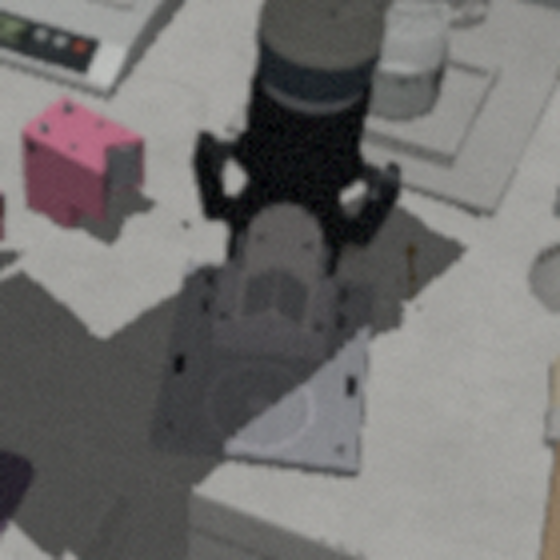

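Still no base movement. The plungers are now riding the relieved edges and pushing the block up. Continuing with a smaller swing.

```bash
python3 -m crank '[{"translation":[0,0.24,0],"rot":[0.7,0,0]},{"translation":[0,0.48,-0.02],"rot":[1.4,0.1,0]},{"translation":[0,0.72,-0.04],"rot":[2.1,0.1,0]},{"translation":[0,0.96,-0.06],"rot":[2.8,0.1,0]},{"translation":[0,1.2,-0.07],"rot":[3.4,0.1,0]},{"translation":[0,1.44,-0.08],"rot":[4.1,0.2,0]},{"translation":[0,1.68,-0.09],"rot":[4.8,0.2,0]},{"translation":[0,1.92,-0.09],"rot":[5.4,0.2,0]}]'
python3 - <<'E'
from h import *
st();swing((-2,18.5),(2,20.8))
E
```

```text
time_s: 10.4
position: [0.4759, -0.0754, 0.2458]
tool_rot: [-0.429, 3.107, -0.054]
force: [0.1, 0.9, -3.4]
gripper_width: 0.568
t 10.4 p [ 0.4759 -0.0754  0.2458] zyx [15.7   0.03 -2.  ] F [ 0.1  0.9 -3.4] M [-0.    0.01 -0.03] w 0.568 q [-0.32  0.24 -0.43  0.88 -0.03 -0.6 ]
t 10.4 shift cm [ 0.01 -0.37 -0.05] rot deg [-1.   -0.03  0.05]
t 10.4 shift cm [ 0.01 -0.75 -0.1 ] rot deg [-2.   -0.03  0.05]
t 10.4 shift cm [ 0.01 -1.13 -0.14] rot deg [-3.   -0.03  0.05]
t 10.4 shift cm [ 0.01 -1.51 -0.18] rot deg [-4.   -0.03  0.05]
```

Force is now −3.4 N, only the block's own weight, so it is free. Bringing it upright, then lifting straight.

```bash
python3 -m crank '[{"translation":[0,-0.1,-0.03],"rot":[-0.3,0,0]},{"translation":[0,-0.28,-0.08],"rot":[-0.7,0,0]},{"translation":[0,-0.46,-0.13],"rot":[-1.2,0,0]},{"translation":[0,-0.65,-0.2],"rot":[-1.7,0,0]},{"translation":[0,-0.76,-0.25],"rot":[-2,0,0]},{"translation":[0,-0.76,-0.3],"rot":[-2,0,0]},{"translation":[0,-0.76,-0.35],"rot":[-2,0,0]},{"translation":[0,-0.76,-0.35],"rot":[-2,0,0]}]'
python3 - <<'E'
from h import *
st();delta(*pose(0,36))
E
```

```text
time_s: 11.07
position: [0.4779, -0.0827, 0.2496]
tool_rot: [0.429, -3.112, 0.0]
force: [-0.0, 0.0, -3.1]
gripper_width: 0.571
t 11.07 p [ 0.4779 -0.0827  0.2496] zyx [15.69  0.03 -0.  ] F [-0.   0.  -3.1] M [ 0.02 -0.02  0.02] w 0.571 q [-0.34  0.25 -0.41  0.91 -0.   -0.62]
t 11.0667 shift cm [ 0.01  0.02 -1.38] rot deg [-0.   -0.03  0.04]
```

```bash
python3 -m crank '[{"translation":[0,0,-0.1],"rot":[0,0,0]},{"translation":[0,0,-0.35],"rot":[0,0,0]},{"translation":[0,0,-0.6],"rot":[0,0,0]},{"translation":[0,0,-0.85],"rot":[0,0,0]},{"translation":[0,0,-1.1],"rot":[0,0,0]},{"translation":[0,0,-1.3],"rot":[0,0,0]},{"translation":[0,0,-1.4],"rot":[0,0,0]},{"translation":[0,0,-1.4],"rot":[0,0,0]}]'
python3 -m crank '[{"translation":[0,0,0],"rot":[0,0,0]},{"translation":[0,0,0],"rot":[0,0,0]},{"translation":[0,0,0],"rot":[0,0,0]},{"translation":[0,0,0],"rot":[0,0,0]},{"translation":[0,0,0],"rot":[0,0,0]},{"translation":[0,0,0],"rot":[0,0,0]},{"translation":[0,0,0],"rot":[0,0,0]},{"translation":[0,0,0],"rot":[0,0,0]}]'
python3 - <<'E'
from h import *
st();print(robot.observe()["qd"].round(4))
cv2.imwrite("pics/scene6.png",cams.snapshot("scene")[:,:,::-1]);cv2.imwrite("pics/top6.png",cams.snapshot("top")[:,:,::-1])
b=cv2.imread("pics/scene6.png")[170:275,250:350]
b=cv2.resize(b,None,fx=5.6,fy=5.6,interpolation=cv2.INTER_CUBIC)
cv2.imwrite("pics/zoom6.png",cv2.convertScaleAbs(b,alpha=1.5))
E
```

```text
time_s: 11.73
position: [0.478, -0.0827, 0.2639]
tool_rot: [0.429, -3.112, 0.001]
force: [-0.5, -0.9, -4.4]
gripper_width: 0.575
time_s: 12.4
position: [0.478, -0.0827, 0.2639]
tool_rot: [0.429, -3.112, 0.001]
force: [0.0, -0.7, -3.1]
gripper_width: 0.569
t 12.4 p [ 0.478  -0.0827  0.2639] zyx [ 1.569e+01  1.000e-02 -2.000e-02] F [ 0.  -0.7 -3.1] M [ 0.02 -0.02 -0.  ] w 0.569 q [-0.34  0.24 -0.39  0.95 -0.   -0.62]
[-0.0011 -0.0005  0.0016  0.0002 -0.0025 -0.002 ]
```

View pics/zoom6.png

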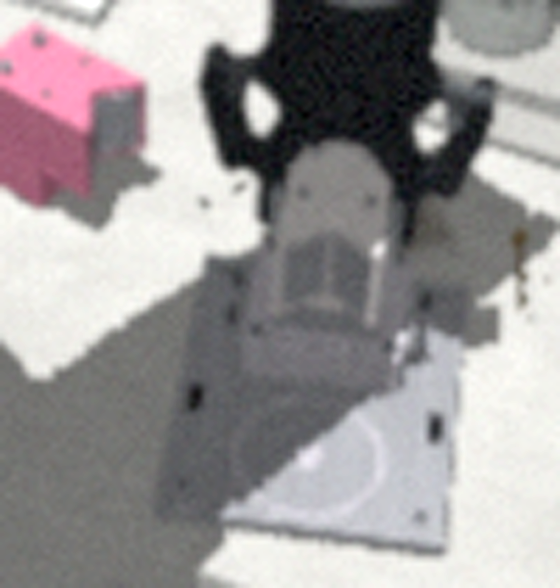

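View pics/scene6.png

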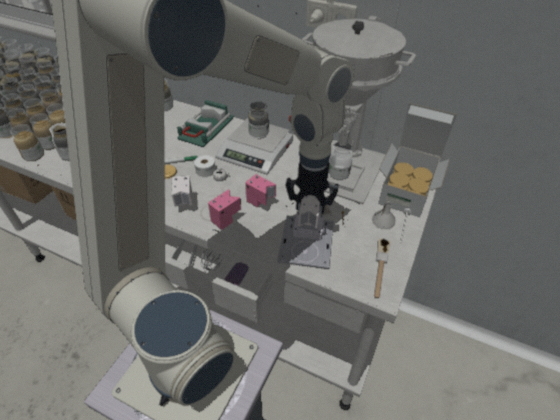

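Checking for slip: I'll project where the head's lower horn edges should be (lift 36.5 mm) and where they'd be if the block had slipped 10 mm.

Run:
```python
from h import *
c=cams.calibration("scene")
def pr(X):
    x=c["R"]@X+c["t"];x=c["intrinsics"]@x;return x[:2]/x[2]
b=cv2.imread("pics/scene6.png")[190:260,270:340];b=cv2.convertScaleAbs(cv2.resize(b,None,fx=8,fy=8,interpolation=cv2.INTER_CUBIC),alpha=2)
O=np.array([P0[0]+.010*np.cos(Y0),P0[1]+.010*np.sin(Y0),.013])
Rz=Ro.from_euler('z',Y0)
bias=np.array([-.003,-.003,0])
for lift,col in((.0365,(0,0,255)),(.0265,(255,0,0))):
    for q in([-.056,.025,.032],[-.056,-.025,.032],[-.056,.025,.082],[-.056,-.025,.082],[.022,.025,.082],[.022,-.025,.082]):
        u=pr(O+bias+Rz.apply(q)+[0,0,lift]);cv2.circle(b,tuple(int(v) for v in ((u-[270,190]+.5)*8)),4,col,1)
for z in(.039,):
    for q in([-.0365,.0398,0],[-.0365,-.0398,0]):
        u=pr(np.array([O[0],O[1],z])+bias+Rz.apply(q));cv2.circle(b,tuple(int(v) for v in ((u-[270,190]+.5)*8)),4,(0,255,0),1)
cv2.imwrite("pics/zoom7.png",b)
```

```text
(no output)
```

View pics/zoom7.png

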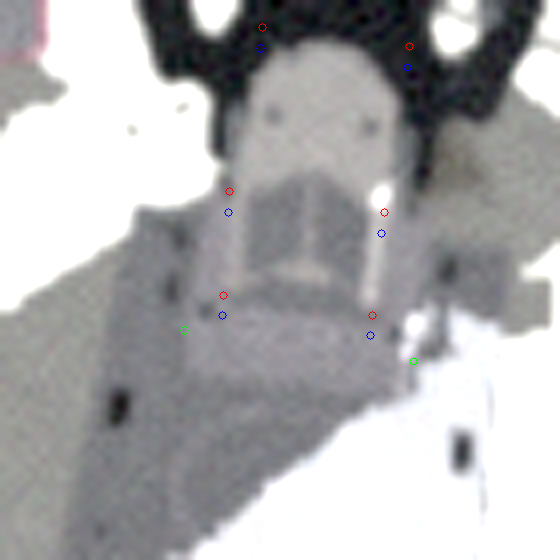

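The head's edges match the 36.5 mm lift: horn bottom seen at (370,308), predicted (372,315), against (370,335) if it had slipped. So there's no slip, and the foot is about 10 mm above the rim. The base corner is still at scene px (329,268), as before. Handing in.

Run:
```python
from h import *
st();print(robot.hand_in())
```

```text
t 12.5 p [ 0.478  -0.0827  0.2639] zyx [15.69  0.   -0.02] F [ 0.6 -0.3 -3.1] M [-0.02  0.   -0.04] w 0.571 q [-0.34  0.24 -0.39  0.95 -0.   -0.62]
the job is handed in; nothing more can be done
None
```

The vee block is out of its socket. The arm is holding it upright and still, with its foot about 10 mm above the rim, and the job is handed in at 12.5 s.

I gripped the block across its flat sides at 100 N. Seven swings of about 3.2° to either side, rising 2–3 mm each, and a last smaller one of 2° worked it free. Then I straightened it and lifted it clear.

**Last checks**
- **Load:** the tool carries 3.1 N, which is just the block's weight. The tool's tilt is within 0.02° and it is not moving.
- **Base:** in the readings taken after each swing, the upward pull never went above about 11 N beyond the block's weight, less than the base's 15–18 N. I did not see the load during the swings themselves. The base's front corner stayed at the same pixel, (329, 268), throughout.
- **Slip:** the block's edges in the picture are about a pixel from where a 36.5 mm lift puts them, so it has not slipped in the grip.
- **Camera disagreement:** the two cameras disagreed by 3–5 mm on the base's position. I used the top view, and the grip confirmed it.
- **Not checked:** at the end the arm hid the block from the top camera, so the slip check rests on the scene view alone. The spare block, the pink look-alikes and the brush look unmoved there, and the arm stayed away from them.

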